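# Lay out the locker keys by size and flag the station

## Task

The three locker keys have come back: lay each skeleton key flat, lengthwise and in the middle of the cork mat made for its length - shortest key on the shortest mat, middle key on the middle mat, longest key on the longest mat. Only when all three are in place, drop the yellow key tag's ring over the peg of the swing arm, down flat on the arm, as the sign that all keys are in. Do not shift the black card holder or the round coaster, and leave the keys and tag released and at rest.

Things in the scene. Friction and masses are not known exactly. Their poses are not given: they have to be found in the camera images.
- key_short: the short bronze skeleton key, lying flat on the cabinet top: 70 mm long, 9 mm thick, with a ring-shaped bow 26 mm across at its -x end and a small square bit (12 mm long, reaching 16 mm out to +y) at its +x end. Origin at the middle of its length, on the shaft's centre line, at its underside; x runs along the shaft, z is up. The bare round shaft, 9 mm in diameter, is free to grip from about x = -9 to +18 mm.
- key_medium: the medium bronze skeleton key, lying flat on the cabinet top: 100 mm long, 9 mm thick, with a ring-shaped bow 30 mm across at its -x end and a small square bit (12 mm long, reaching 16 mm out to +y) at its +x end. Origin at the middle of its length, on the shaft's centre line, at its underside; x runs along the shaft, z is up. The bare round shaft, 9 mm in diameter, is free to grip from about x = -20 to +33 mm.
- key_long: the long bronze skeleton key, lying flat on the cabinet top: 130 mm long, 9 mm thick, with a ring-shaped bow 34 mm across at its -x end and a small square bit (12 mm long, reaching 16 mm out to +y) at its +x end. Origin at the middle of its length, on the shaft's centre line, at its underside; x runs along the shaft, z is up. The bare round shaft, 9 mm in diameter, is free to grip from about x = -31 to +48 mm.
- mat_short: the short rectangular cork mat, fixed flat on the cabinet top: 95 mm long (its x), 60 mm wide (its y), 4 mm thick. Origin at the centre of its underside; its top is 4 mm above the origin.
- mat_medium: the medium rectangular cork mat, fixed flat on the cabinet top: 125 mm long (its x), 60 mm wide (its y), 4 mm thick. Origin at the centre of its underside; its top is 4 mm above the origin.
- mat_long: the long rectangular cork mat, fixed flat on the cabinet top: 155 mm long (its x), 60 mm wide (its y), 4 mm thick. Origin at the centre of its underside; its top is 4 mm above the origin.
- tag: yellow plastic key tag lying flat: a ring 60 mm in outer diameter with a 28 mm hole, 8 mm thick, and a straight tab 20 mm wide of the same thickness sticking out along its +x to 57 mm from the ring's centre (free to grip across from 33 to 55 mm). Origin at the centre of the ring's hole, at the underside; z is up.
- peg_foot (a point): foot of the upright steel peg at the free end of the aluminium swing arm: on the peg's axis, at the arm's upper face, 36 mm above the cabinet top. The peg is 10 mm thick and rises 26 mm from here; the arm's end round it is a flat disc 48 mm across, level with the 24 mm wide bar. x points along the bar to the pivot, 140 mm away; z is up. Pushed sideways with over 2 N, the arm swings.
- card_holder: bystander: matte black card holder, 58 x 90 x 9 mm (x, y, z), lying flat; origin at the centre of its underside.
- coaster: bystander: round cork coaster, 90 mm in diameter, 6 mm thick, lying flat; origin at the centre of its underside.
Not all that is in view belongs to the job. What is shaped like the key_short but orange is not meant.

How it is judged (in metres and radians):
On the way, in this order (a step that is already met when the one before it is completed fails the run):
1. all three keys lie on their own mats (horizontal distance between key_short and mat_short below 0.015 m and angle between the x axis of key_short and the x axis of mat_short, either way round below 0.3 rad and z of key_short in the frame of mat_short between 0.001 and 0.009 m and angle between each of key_short, key_medium, key_long's own z axis and vertical below 0.15 rad and horizontal distance between key_medium and mat_medium below 0.015 m and angle between the x axis of key_medium and the x axis of mat_medium, either way round below 0.3 rad and z of key_medium in the frame of mat_medium between 0.001 and 0.009 m and horizontal distance between key_long and mat_long below 0.015 m and angle between the x axis of key_long and the x axis of mat_long, either way round below 0.3 rad and z of key_long in the frame of mat_long between 0.001 and 0.009 m and linear speed of each of key_short, key_medium, key_long below 0.02 m/s), for 0.2 s.
2. the tag's ring lies over the peg, flat on the arm (horizontal distance between tag and peg_foot below 0.013 m and z of tag in the frame of peg_foot between -0.004 and 0.005 m and angle between tag's own z axis and vertical below 0.12 rad), for 0.2 s.
At the end, for the whole second after the job is handed in: each key flat on the mat of its own length, middle within 15 mm of the mat centre, shaft within 0.3 rad of its length (either way round); tag flat on the arm, ring over the peg (hole centre within 13 mm, tilt under 0.12 rad); all released and at rest (all of step 1 and all of step 2 and linear speed of tag below 0.02 m/s and contact force between the fingers and key_short below 0.1 N and contact force between the fingers and key_medium below 0.1 N and contact force between the fingers and key_long below 0.1 N and contact force between the fingers and tag below 0.1 N); the robot touches nothing.
It fails at once if the card holder or the coaster is shifted by more than 20 mm (distance of any of card_holder, coaster from where it was at the start of the episode above 0.02 m).
It also fails if it takes over 106 s, if anything falls off the work surface, if the arm or the gripper's body presses on something with over 40 N, if the wrist force passes 120 N, or if a joint passes its speed limit or range.

## Robot

A 7-joint arm with a two-finger parallel gripper is mounted at the origin on the work surface. World frame = base frame: x ahead of the robot, y to its left, z up, the work surface at z = 0. Lengths are in mm, angles in rad, forces in N, time in s.
With the tool pointing down it reaches from about 400 to 925 mm from the base axis. Payload 4.1 kg.
Tool frame: the origin (TCP) lies on the front face of the gripper's body, between the roots of the fingers; the fingertips stand env.tips_ahead ahead of it and the grasp point (between the pads) lies 54 mm ahead of it (env.tips_ahead is the distance from the TCP to the fingertips, in mm); z points along the fingers, y is the line along which they close (so a half turn about z gives the same grasp; the last joint's range is limited). The gripper opens to 85 mm and grips with 20 to 120 N. Pads are 22 mm wide; open, the fingers measure 114 mm over their backs; the gripper's body (76 mm by 85 mm) begins 54 mm behind the grasp point. The pads swing forward as they close: fully open they stand 13 mm farther back than shut.
Start: joints at [-1.279, 0.398, 0.045, 1.537, -0.019, 1.207, -0.051], TCP at [247.582, 601.029, 303.947] pointing down, gripper open.
Joint ranges: [-2.82, 2.82], [-0.49, 2.23], [-1.37, 1.46], [0, 2.46], [-1.36, 4.5], [0.23, 2], [-2.94, 2.94]. Speed limits (rad/s): [2.57, 2.57, 3.14, 3.14, 3.14, 3.14, 3.14].

## Interface

Orientations are given as a unit quaternion [x, y, z, w].
In Python, from plant import env gives the robot as it stands.
- The arm moves only by the tool play_rows, never from a script. Its argument "moves" is a list of rows, each a list of 6 numbers: the shift along the tool's x, y, z in mm, then the turn, a rotation vector about the tool's x, y, z in rad. In form: [[tx, ty, tz, ax, ay, az], ...]. A call has exactly 5 rows; each row shifts and turns the commanded pose from where the row before left it, along the tool's axes as they then stand; what a row does not reach is not made up. A row lasts 1/12 s, in which the tool goes at most 41.7 mm and 7.16 degrees, less where a joint would pass 70% of its speed; a pose out of reach is approached as far as the arm can. A call with a gripper value outside its range is refused whole. "gripper" is the opening in per cent of the stroke, from 0 (shut) to 100 (fully open), set as the call begins (left out, the last holds). The fingers move at their own pace and stop on an object; "newtons" is the grip in N (left out, the last holds). Time passes only in rows, so rows that do not move let the fingers close, or fill a call up. It gives the time, the measured TCP pose, the force, the opening and the grip force at its end, in the units of the state.
- env.read_state(): the state, without advancing time (a new reading comes with each control period).
- env.get_image(name): name is "scene" or "top" or "wrist"; returns the picture (480x640x3 uint8, red, green, blue); there is no depth.
- env.camera_info(name): a dict with "intrinsics" (3x3 intrinsics, pixels), "dist" ([k1, k2, p1, p2, k3] as OpenCV has them; the pictures are not rectified), "world_to_cam" (4x4, takes a point from world to camera coordinates); the wrist camera has in their place "tool_from_camera" (4x4, takes a point from camera to tool coordinates, whose origin is the TCP and whose axes are the flange's). Camera axes: x right, y down, z forward; pixel columns grow to the right and rows downward; lengths in mm; the calibration is good to about 2 mm. A picture is of the moment at which its call begins: read the wrist's pose just before it. camera_info takes no time and is no camera call.
- env.job_done(): hands the job in; it is judged then, once.
The state is a dict: "time_s": time; "joint_positions": joint angles; "joint_vel": joint speeds; "tau": joint torques, N m; "tool_pos": TCP position; "ee_rot": TCP orientation; "contact_force": force on the tool from outside, world axes, zero at the start; "torque": the same for the moment, N m; "gripper_width": finger opening in mm; "grasp_force": force on a finger pad.
Only numpy, scipy, OpenCV 4.12 (cv2) and the standard library are available. Lean on these libraries where they do the work, as an engineer would, in place of code of your own. Each camera call takes 0.05 s, during which the arm holds its last target. There are 200 camera calls.

## Working session

There is one attempt and no reset: what is moved stays moved. The work goes in short steps, Python scripts to look and compute and a tool call to move; the robot and the scene stay as the last step left them, time stands still between calls to the robot, and variables do not carry over. Pictures are saved under pics/ and viewed, at most 14 in all, crops included, and the job is handed in when it is done.

Besides the shell and the picture viewer there is one more tool, called after "Call:" by a JSON object that holds its "fn" and its "kwargs". play_rows: Moves the arm, as the interface text tells. Its arguments: {"type":"object","properties":{"moves":{"type":"array"},"gripper":{"type":"number"},"newtons":{"type":"number"}},"required":["moves"]}

```bash
mkdir -p pics; ls; python3 - <<'E'
from plant import env
import cv2,numpy as np
for n in("top","scene"):
    cv2.imwrite(f"pics/{n}0.png",env.get_image(n)[:,:,::-1])
    i=env.camera_info(n);print(n,np.round(i["intrinsics"],1).tolist(),i["dist"],np.round(i["world_to_cam"],3).tolist())
print(np.round(env.camera_info("wrist")["tool_from_camera"],3).tolist(),env.tips_ahead)
print(env.read_state())
E
```

```text
pics
top [[471.8, 0.0, 319.6], [0.0, 471.8, 238.4], [0.0, 0.0, 1.0]] [0.03012637 0.         0.         0.         0.        ] [[0.009, -1.0, 0.009, 20.979], [-0.998, -0.009, -0.065, 568.229], [0.065, -0.008, -0.998, 951.279], [0.0, 0.0, 0.0, 1.0]]
scene [[473.5, 0.0, 309.9], [0.0, 473.5, 243.5], [0.0, 0.0, 1.0]] [-0.11554552  0.          0.          0.          0.        ] [[0.599, 0.801, -0.024, -341.286], [0.413, -0.334, -0.847, -164.382], [-0.686, 0.497, -0.531, 1577.517], [0.0, 0.0, 0.0, 1.0]]
[[-0.0, -0.954, -0.3, 77.312], [1.0, -0.0, -0.0, -0.025], [0.0, -0.3, 0.954, -69.718], [0.0, 0.0, 0.0, 1.0]] 72.6
{'time_s': 0.1, 'joint_positions': array([-1.27904425,  0.39911594,  0.04503425,  1.5377645 , -0.01869048,
        1.20689118, -0.05072567]), 'joint_vel': array([-0.00069561, -0.00161602,  0.00139955, -0.00243907,  0.00138256,
        0.00020185,  0.00177268]), 'tau': array([ 3.31989067e-03, -4.76256967e+01,  1.37002397e+00, -2.54950011e+01,
        1.19704535e-02,  5.00310518e-03, -2.21778862e-06]), 'tool_pos': array([247.37546114, 600.60637123, 302.96387442]), 'ee_rot': array([ 1.94090492e-01,  9.80983236e-01, -8.72410739e-04, -1.06429147e-04]), 'contact_force': array([0.88375326, 0.70332861, 0.24952525]), 'torque': array([-0.03407654, -0.00192125,  0.05740326]), 'grasp_force': 0.0, 'gripper_width': 85.31298236627141}
```

View pics/top0.png

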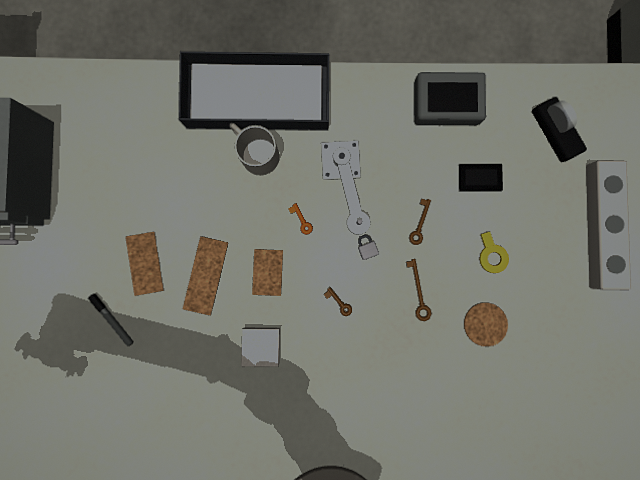

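View pics/scene0.png

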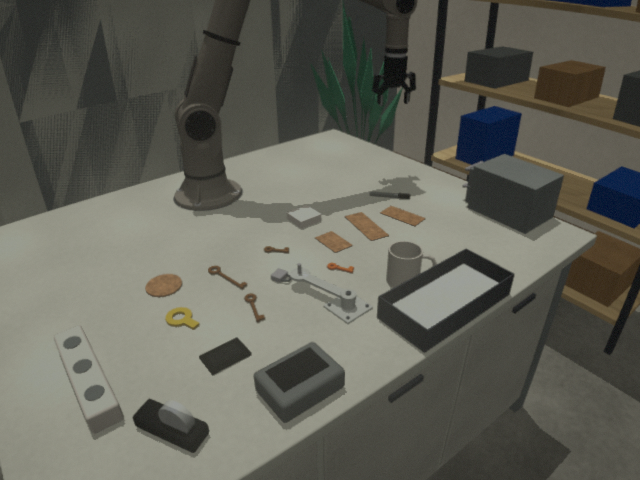

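The top view shows these candidates:

| Thing | Top-view pixel (col, row) |
|---|---|
| Orange lookalike key | (301,218) |
| Short bronze key | (338,301) |
| Medium key | (420,221) |
| Long key | (419,290) |
| Tag | (492,253) |
| Mat A | (145,264) |
| Mat B | (206,275) |
| Mat C | (268,272) |
| Peg | (358,222) |
| Coaster | (486,324) |

Next I'll measure them and confirm in one enlarged crop.

```bash
cat > h.py <<'E'
from plant import env
import cv2,numpy as np
from scipy.spatial.transform import Rotation as R
def cam(n):
    i=env.camera_info(n);K=np.array(i["intrinsics"]);d=np.array(i["dist"])
    if n=="wrist":
        s=env.read_state();T=np.eye(4);T[:3,:3]=R.from_quat(s["ee_rot"]).as_matrix();T[:3,3]=s["tool_pos"]
        W=T@np.array(i["tool_from_camera"])
    else: W=np.linalg.inv(np.array(i["world_to_cam"]))
    return K,d,W
def toplane(c,px,z):
    K,d,W=c;u=cv2.undistortPoints(np.array(px,float).reshape(-1,1,2),K,d).reshape(-1,2)
    r=np.c_[u,np.ones(len(u))]@W[:3,:3].T;o=W[:3,3]
    return (o+r*((z-o[2])/r[:,2])[:,None])[:,:2]
def proj(c,P):
    K,d,W=c;V=np.linalg.inv(W)
    return cv2.projectPoints(np.array(P,float).reshape(-1,1,3),cv2.Rodrigues(V[:3,:3])[0],V[:3,3],K,d)[0].reshape(-1,2)
def comps(mask,amin):
    n,l,s,c=cv2.connectedComponentsWithStats(mask.astype(np.uint8),connectivity=8)
    return [(l==k,s[k],c[k]) for k in range(1,n) if s[k][4]>=amin]
def hsv(im): return cv2.cvtColor(im,cv2.COLOR_RGB2HSV)
def contour(m):
    return max(cv2.findContours(m.astype(np.uint8),cv2.RETR_EXTERNAL,cv2.CHAIN_APPROX_NONE)[0],key=len).reshape(-1,2)
def rect(p):
    (c,(w,h),a)=cv2.minAreaRect(p.astype(np.float32))
    return np.array(c),max(w,h),min(w,h),(a if w>=h else a+90)
E
python3 - <<'E'
from h import *
c=cam("top");im=env.get_image("top");H=hsv(im)
m=(H[...,1]>110)&(H[...,2]>50)
for k,s,ce in comps(m,60):
    p=toplane(c,contour(k),5);r=rect(p)
    print(np.round(ce),s[4],"hsv",np.median(H[k],0),"ctr",np.round(r[0],1),"LxW",round(r[1],1),round(r[2],1),"ang",round(r[3],1))
print("peg approx",toplane(c,[[358,222]],36), "wrist-see padlock",toplane(c,[[368,250]],10),"holder",toplane(c,[[481,178]],9))
cv2.imwrite("pics/crop1.png",cv2.resize(im[140:340,280:520,::-1],None,fx=3,fy=3,interpolation=cv2.INTER_CUBIC))
E
```

```text
[420. 223.] 254 hsv [ 14. 175.  74.] ctr [ 607.1 -182.2] LxW 98.8 26.1 ang 167.9
[301. 219.] 233 hsv [ 12. 207. 130.] ctr [609.8  66. ] LxW 69.4 23.6 ang 31.5
[144. 263.] 1718 hsv [ 14. 133. 112.] ctr [514.7 387.6] LxW 123.1 59.1 ang 10.4
[492. 254.] 647 hsv [ 28. 171. 131.] ctr [ 543.1 -336.9] LxW 82.7 60.1 ang 174.7
[205. 275.] 2138 hsv [ 14. 133. 114.] ctr [490.6 262. ] LxW 153.8 59.2 ang 167.5
[267. 272.] 1287 hsv [ 14. 133. 115.] ctr [498.5 133.8] LxW 93.5 58.8 ang 178.2
[419. 292.] 322 hsv [ 14.  171.5  76. ] ctr [ 465.  -179.9] LxW 127.6 30.3 ang 10.5
[339. 302.] 186 hsv [ 14.  167.   79.5] ctr [437.2 -12.7] LxW 66.9 21.8 ang 45.6
[485. 324.] 1475 hsv [ 14. 133. 113.] ctr [ 395.8 -316.6] LxW 86.8 86.4 ang 44.9
peg approx [[600.8846553  -51.22304221]] wrist-see padlock [[545.46229342 -74.45728433]] holder [[ 698.30695638 -310.34561543]]
```

View pics/crop1.png

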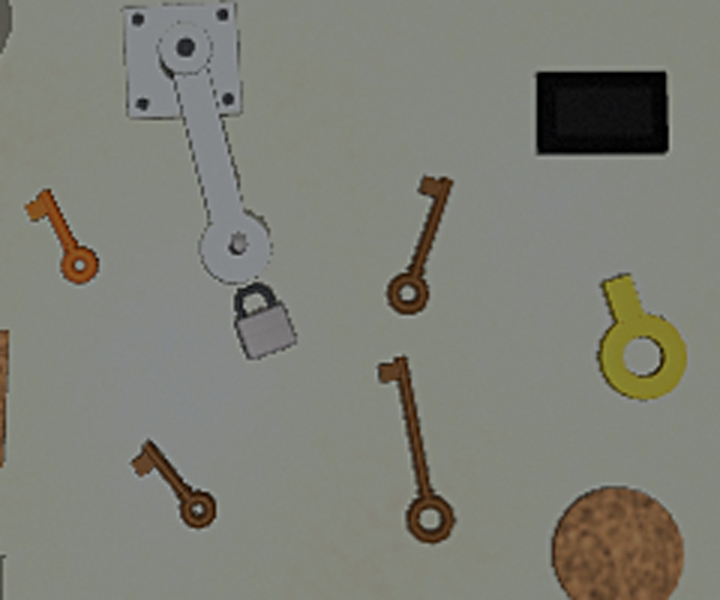

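The crop confirms which is which. The bronze 70 mm key at crop (175,485) is key_short, and the orange one at (62,237) is the lookalike. Key_medium is at (420,245), key_long at (415,450) and the tag at (642,355). The mats are told apart by their measured lengths of 93, 123 and 154 mm. Next come the precise key axes.

```bash
cat >> h.py <<'E'
KEYS={"short":(70,26),"medium":(100,30),"long":(130,34)}
def keypose(c,k,name,z=4.5):
    "origin and x-axis angle of a key from its mask k, seen by camera c"
    L,D=KEYS[name]
    cn=contour(k);f=np.zeros(k.shape,np.uint8);cv2.drawContours(f,[cn.reshape(-1,1,2)],-1,1,-1)
    dt=cv2.distanceTransform(f,cv2.DIST_L2,5);y,x=np.unravel_index(dt.argmax(),dt.shape)
    b=toplane(c,[[x,y]],z)[0]
    P=toplane(c,np.argwhere(k)[:,::-1],z)
    b=P[np.hypot(*(P-b).T)<D/2+2].mean(0)          # bow centre
    q=P-b;d=np.hypot(*q.T);s=q[(d>D/2+3)&(d<L-D/2-15)]
    a=np.median(np.unwrap(np.arctan2(s[:,1],s[:,0])))
    u=np.array([np.cos(a),np.sin(a)])
    return b+u*(L-D)/2,a,(P-b)@u
def yaw():
    m=R.from_quat(env.read_state()["ee_rot"]).as_matrix();return np.arctan2(m[1,0],m[0,0]),m
def go(xy,a=None):
    "shift in tool axes to xy, and turn about tool z to put tool x along a (mod 180)"
    y,m=yaw();s=env.read_state();d=np.append(xy,s["tool_pos"][2])-s["tool_pos"]
    t=m.T@d; r=None
    if a is not None: r=-((a-y+np.pi/2)%np.pi-np.pi/2)
    print("t",round(s["time_s"],2),"tcp",np.round(s["tool_pos"],1),"yaw",round(np.degrees(y),1),"tool shift",np.round(t,1),"turn",r and round(r,3),"q7",round(s["joint_positions"][6],2),"tilt",round(float(np.degrees(np.arccos(-m[2,2]))),2),"w",round(s["gripper_width"],1),"F",np.round(s["contact_force"],1),"tips",env.tips_ahead)
E
python3 - <<'E'
from h import *
c=cam("top");im=env.get_image("top");H=hsv(im)
m=(H[...,1]>110)&(H[...,2]>35)
px={"short":(339,302),"medium":(420,223),"long":(419,292)}
for k,s,ce in comps(m,60):
    for n,p in px.items():
        if np.hypot(*(ce-p))<6:
            o,a,l=keypose(c,k,n);print(n,np.round(o,1),round(a,3),"extent",np.round([l.min(),l.max()],1))
            if n=="short": go(o+4.5*np.array([np.cos(a),np.sin(a)]),a)
E
```

```text
medium [ 606.2 -186. ] -0.329 extent [-14.4  84.8]
long [ 465.3 -180.1] 0.179 extent [-16.1 111.9]
short [439.7 -14.9] 0.688 extent [-11.8  55.5]
t 0.2 tcp [247.5 600.7 303.3] yaw 157.6 tool shift [-414.3 -492.     0.6] turn -1.078 q7 -0.05 tilt 0.07 w 85.5 F [ 0.  -0.7 -0.2] tips 72.6
```

Call:
{"fn": "play_rows", "kwargs": {"moves": [[-20.7, -24.6, 5, 0, 0, 0], [-20.7, -24.6, 5, 0, 0, 0], [-20.7, -24.6, 5, 0, 0, 0], [-20.7, -24.6, 5, 0, 0, 0], [-20.7, -24.6, 5, 0, 0, 0]], "gripper": 45, "newtons": 40}}

```text
time_s: 0.62
tool_pos: [296.6, 446.3, 278.5]
ee_rot: [0.194, 0.981, -0.0, -0.0]
contact_force: [0.6, 0.4, 1.0]
gripper_width: 38.2
grasp_force: 0.0
```

Call:
{"fn": "play_rows", "kwargs": {"moves": [[-20.7, -24.6, 5, 0, 0, 0], [-20.7, -24.6, 5, 0, 0, 0], [-20.7, -24.6, 5, 0, 0, 0], [-20.7, -24.6, 5, 0, 0, 0], [-20.7, -24.6, 5, 0, 0, 0]]}}

```text
time_s: 1.03
tool_pos: [345.4, 293.1, 253.7]
ee_rot: [0.194, 0.981, 0.0, 0.0]
contact_force: [1.4, 0.9, -0.1]
gripper_width: 38.1
grasp_force: 0.0
```

Call:
{"fn": "play_rows", "kwargs": {"moves": [[-20.7, -24.6, 5, 0, 0, 0], [-20.7, -24.6, 5, 0, 0, 0], [-20.7, -24.6, 5, 0, 0, 0], [-20.7, -24.6, 5, 0, 0, 0], [-20.7, -24.6, 5, 0, 0, 0]]}}

```text
time_s: 1.45
tool_pos: [394.3, 140.0, 228.8]
ee_rot: [0.194, 0.981, 0.0, 0.0]
contact_force: [0.8, -0.2, -0.8]
gripper_width: 38.4
grasp_force: 0.0
```

Call:
{"fn": "play_rows", "kwargs": {"moves": [[-20.7, -24.6, 5, 0, 0, 0], [-20.7, -24.6, 5, 0, 0, 0], [-20.7, -24.6, 5, 0, 0, 0], [-20.7, -24.6, 5, 0, 0, 0], [-20.7, -24.6, 5, 0, 0, 0]]}}

```text
time_s: 1.87
tool_pos: [443.2, -13.0, 203.8]
ee_rot: [0.194, 0.981, 0.0, 0.0]
contact_force: [-0.7, 0.6, 0.4]
gripper_width: 38.5
grasp_force: 0.0
```

Call:
{"fn": "play_rows", "kwargs": {"moves": [[0, 0, 0, 0, 0, -0.108], [0, 0, 0, 0, 0, -0.108], [0, 0, 0, 0, 0, -0.108], [0, 0, 0, 0, 0, -0.108], [0, 0, 0, 0, 0, -0.108]]}}

```text
time_s: 2.28
tool_pos: [442.9, -11.7, 203.8]
ee_rot: [-0.077, 0.997, 0.0, -0.0]
contact_force: [-0.5, 0.0, -0.1]
gripper_width: 38.2
grasp_force: 0.0
```

Call:
{"fn": "play_rows", "kwargs": {"moves": [[0, 0, 0, 0, 0, -0.108], [0, 0, 0, 0, 0, -0.108], [0, 0, 0, 0, 0, -0.108], [0, 0, 0, 0, 0, -0.108], [0, 0, 0, 0, 0, -0.108]]}}

```text
time_s: 2.7
tool_pos: [442.9, -11.6, 203.9]
ee_rot: [-0.34, 0.94, 0.0, 0.0]
contact_force: [0.0, -0.2, 0.9]
gripper_width: 38.6
grasp_force: 0.0
```

```bash
python3 - <<'E'
from h import *
c=cam("wrist");im=env.get_image("wrist")
cv2.imwrite("pics/w1.png",im[:,:,::-1])
a=.688;go(np.array([439.7,-14.9])+4.5*np.array([np.cos(a),np.sin(a)]),a)
print(proj(c,[[439.7,-14.9,4.5]]))
E
```

```text
t 2.75 tcp [442.9 -11.5 203.9] yaw -140.0 tool shift [ 0.1 -0.6 -0. ] turn 0.01 q7 2.27 tilt 0.01 w 38.4 F [-0.4 -0.1  0.1] tips 72.6
[[318.16665814 220.6578056 ]]
```

View pics/w1.png

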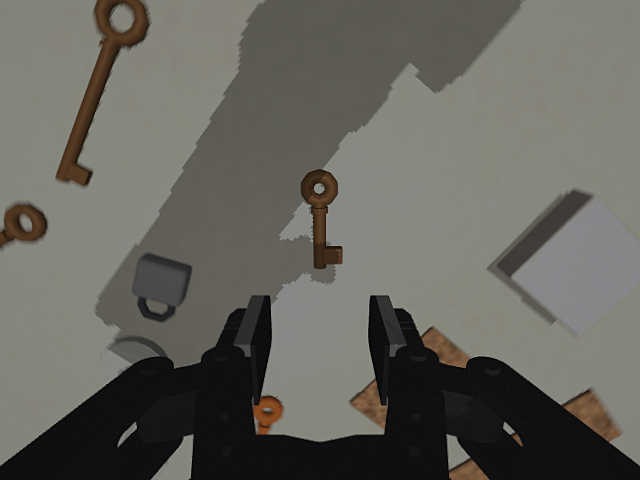

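The wrist view shows the short bronze key at (319,220), its bow up at (319,188) and its bit down at (330,256), right where predicted. Descending.

Call:
{"fn": "play_rows", "kwargs": {"moves": [[0, -0.6, 25, 0, 0, 0], [0, 0, 25, 0, 0, 0], [0, 0, 25, 0, 0, 0], [0, 0, 22, 0, 0, 0], [0, 0, 18, 0, 0, 0]]}}

```text
time_s: 3.17
tool_pos: [442.8, -12.0, 87.4]
ee_rot: [-0.337, 0.942, 0.0, -0.001]
contact_force: [-0.9, 0.5, -0.2]
gripper_width: 38.7
grasp_force: 0.0
```

Call:
{"fn": "play_rows", "kwargs": {"moves": [[0, 0, 3, 0, 0, 0], [0, 0, 3, 0, 0, 0], [0, 0, 3, 0, 0, 0], [0, 0, 2, 0, 0, 0], [0, 0, 0, 0, 0, 0]]}}

```text
time_s: 3.58
tool_pos: [443.9, -11.9, 78.5]
ee_rot: [-0.338, 0.941, -0.0, 0.001]
contact_force: [-0.2, -0.3, 0.2]
gripper_width: 38.2
grasp_force: 0.0
```

Call:
{"fn": "play_rows", "kwargs": {"moves": [[0, 0, 2, 0, 0, 0], [0, 0, 2, 0, 0, 0], [0, 0, 0, 0, 0, 0], [0, 0, 0, 0, 0, 0], [0, 0, 0, 0, 0, 0]], "gripper": 0}}

```text
time_s: 4.0
tool_pos: [443.6, -11.9, 74.1]
ee_rot: [-0.338, 0.941, 0.0, 0.0]
contact_force: [-0.2, 0.4, 1.0]
gripper_width: 6.9
grasp_force: 39.1
```

Call:
{"fn": "play_rows", "kwargs": {"moves": [[0, 0, 0, 0, 0, 0], [0, 0, 0, 0, 0, 0], [0, 0, 0, 0, 0, 0], [0, 0, 0, 0, 0, 0], [0, 0, 0, 0, 0, 0]]}}

```text
time_s: 4.42
tool_pos: [443.6, -11.9, 74.1]
ee_rot: [-0.338, 0.941, 0.0, 0.0]
contact_force: [-0.3, 1.0, 4.0]
gripper_width: 6.7
grasp_force: 39.2
```

```bash
python3 - <<'E'
from h import *
go(np.array([498.5,133.8]),np.radians(-1.8))
E
```

```text
t 4.42 tcp [443.6 -11.9  74.1] yaw -140.5 tool shift [-1.35e+02  7.76e+01  1.00e-01] turn 0.721 q7 2.4 tilt 0.03 w 6.7 F [-0.3  1.   4. ] tips 72.6
```

Call:
{"fn": "play_rows", "kwargs": {"moves": [[0, 0, -4, 0, 0, 0], [0, 0, -12, 0, 0, 0], [0, 0, -22, 0, 0, 0], [0, 0, -22, 0, 0, 0], [0, 0, -20, 0, 0, 0]]}}

```text
time_s: 4.83
tool_pos: [442.8, -12.4, 154.7]
ee_rot: [-0.338, 0.941, -0.0, -0.001]
contact_force: [0.5, -0.4, -0.5]
gripper_width: 6.7
grasp_force: 39.1
```

```bash
python3 - <<'E'
from h import *
go(np.array([498.5,133.8]),np.radians(-1.8))
im=env.get_image("wrist");cv2.imwrite("pics/w2.png",im[:,:,::-1])
E
```

```text
t 4.83 tcp [442.8 -12.4 154.7] yaw -140.5 tool shift [-1.359e+02  7.740e+01 -1.000e-01] turn 0.72 q7 2.31 tilt 0.06 w 6.7 F [ 0.5 -0.4 -0.5] tips 72.6
```

View pics/w2.png

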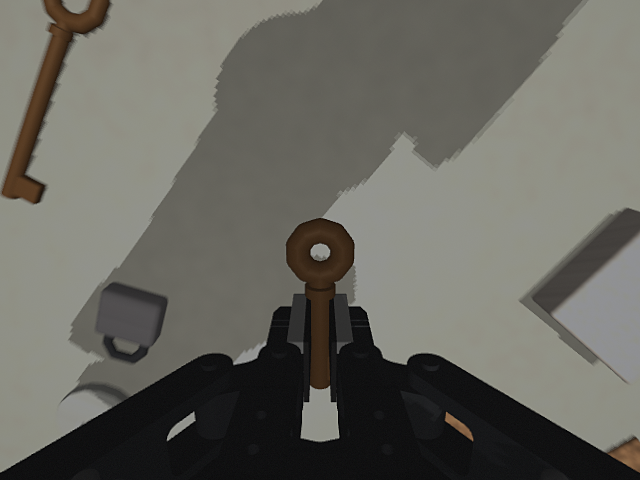

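The key hangs level in the grip, bow at (320,252), bit end between the fingers. Next I'll find its offset along the fingers.

```bash
cat >> h.py <<'E'
def place(bowpx,z,name,mat,mang):
    "bow centre pixel in the wrist view of the held key -> TCP target over the mat"
    L,D=KEYS[name];s=env.read_state();y,m=yaw()
    b=toplane(cam("wrist"),[bowpx],z)[0]-s["tool_pos"][:2]
    bt=(m[:2,:2].T@b);off=np.sign(bt[0])*(abs(bt[0])-(L-D)/2)  # key origin along tool x
    print("bow in tool",np.round(bt,1),"key origin at tool x",round(off,1))
    r=-((mang-y+np.pi/2)%np.pi-np.pi/2);yn=y-r
    go(np.array(mat)-off*np.array([np.cos(yn),np.sin(yn)]),mang)
E
python3 - <<'E'
from h import *
place((320,252),85,"short",(498.5,133.8),np.radians(-1.8))
E
```

```text
bow in tool [26.2  0.2] key origin at tool x 4.2
t 4.88 tcp [445.2 -12.4 157.9] yaw -140.6 tool shift [-137.3   76.2    0.5] turn 0.72 q7 2.31 tilt 0.33 w 6.7 F [1.  0.3 2.1] tips 72.6
```

Call:
{"fn": "play_rows", "kwargs": {"moves": [[-27.6, 15.1, 0, 0, 0, 0], [-27.6, 15.1, 0, 0, 0, 0], [-27.6, 15.1, 0, 0, 0, 0], [-27.6, 15.1, 0, 0, 0, 0], [-27.6, 15.1, 0, 0, 0, 0]]}}

```text
time_s: 5.3
tool_pos: [501.8, 135.1, 153.7]
ee_rot: [-0.338, 0.941, -0.0, -0.0]
contact_force: [1.0, -0.1, -0.3]
gripper_width: 6.9
grasp_force: 39.1
```

Call:
{"fn": "play_rows", "kwargs": {"moves": [[0, 0, 4, 0, 0, 0.12], [0, 0, 10, 0, 0, 0.12], [0, 0, 10, 0, 0, 0.12], [0, 0, 10, 0, 0, 0.12], [0, 0, 10, 0, 0, 0.12]]}}

```text
time_s: 5.72
tool_pos: [501.4, 133.8, 109.2]
ee_rot: [-0.042, 0.999, -0.0, -0.0]
contact_force: [0.5, -0.9, 0.0]
gripper_width: 6.8
grasp_force: 39.1
```

Call:
{"fn": "play_rows", "kwargs": {"moves": [[0, 0, 10, 0, 0, 0.12], [0, 0, 3, 0, 0, 0], [0, 0, 3, 0, 0, 0], [0, 0, 0, 0, 0, 0], [0, 0, 0, 0, 0, 0]]}}

```text
time_s: 6.13
tool_pos: [502.0, 133.9, 94.1]
ee_rot: [0.015, 1.0, 0.0, 0.0]
contact_force: [0.8, 0.8, 0.5]
gripper_width: 6.9
grasp_force: 39.1
```

```bash
python3 - <<'E'
from h import *
go(np.array([502.7,133.7]),np.radians(-1.8))
E
```

```text
t 6.13 tcp [502.  133.9  94.1] yaw 178.3 tool shift [-0.7 -0.2  0. ] turn 0.002 q7 1.47 tilt 0.02 w 6.9 F [0.8 0.8 0.5] tips 72.6
```

Call:
{"fn": "play_rows", "kwargs": {"moves": [[-0.7, 0, 5, 0, 0, 0], [0, 0, 5, 0, 0, 0], [0, 0, 4, 0, 0, 0], [0, 0, 1.5, 0, 0, 0], [0, 0, 0, 0, 0, 0]]}}

```text
time_s: 6.55
tool_pos: [502.5, 133.9, 78.2]
ee_rot: [0.015, 1.0, 0.0, -0.0]
contact_force: [0.5, 0.7, -0.4]
gripper_width: 6.8
grasp_force: 39.2
```

Call:
{"fn": "play_rows", "kwargs": {"moves": [[0, 0, 0, 0, 0, 0], [0, 0, 0, 0, 0, 0], [0, 0, 0, 0, 0, 0], [0, 0, 0, 0, 0, 0], [0, 0, 0, 0, 0, 0]], "gripper": 40}}

```text
time_s: 6.97
tool_pos: [502.6, 134.0, 78.4]
ee_rot: [0.015, 1.0, 0.0, 0.0]
contact_force: [-0.7, 0.5, -0.1]
gripper_width: 34.1
grasp_force: 0.0
```

Call:
{"fn": "play_rows", "kwargs": {"moves": [[0, 0, -14, 0, 0, 0], [0, 0, -25, 0, 0, 0], [0, 0, -30, 0, 0, 0], [0, 0, -30, 0, 0, 0], [0, 0, -22, 0, 0, 0]]}}

```text
time_s: 7.38
tool_pos: [503.2, 133.9, 201.7]
ee_rot: [0.016, 1.0, 0.0, 0.001]
contact_force: [0.5, -0.0, -0.6]
gripper_width: 34.1
grasp_force: 0.0
```

```bash
python3 - <<'E'
from h import *
c=cam("wrist");im=env.get_image("wrist")
H=hsv(im);m=(H[...,1]>140)&(H[...,2]<110)&(H[...,2]>30)
cv2.imwrite("pics/w3.png",im[:,:,::-1])
go(np.array([606.2,-186.]),-.329)
E
```

```text
t 7.43 tcp [505.5 134.4 205.3] yaw 178.2 tool shift [-110.7 -317.1   -0.5] turn 0.298 q7 1.37 tilt 0.54 w 34.4 F [1.3 1.1 2.1] tips 72.6
```

View pics/w3.png

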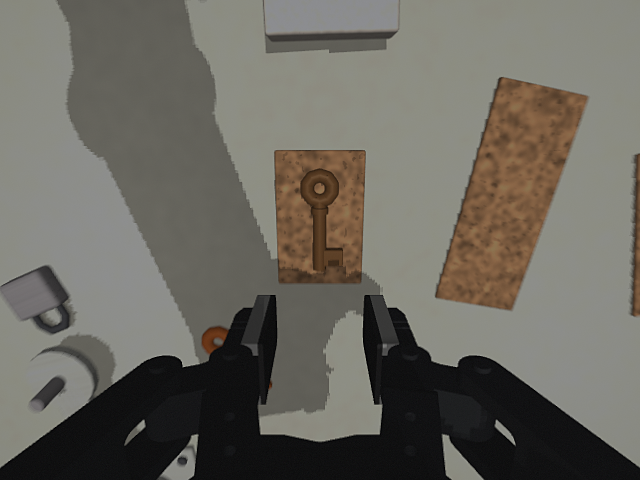

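The short key lies centred on its mat: key middle about (319,220), mat spanning rows 150–283 about column 320. On to the medium key.

Call:
{"fn": "play_rows", "kwargs": {"moves": [[-11.4, -31.7, 0, 0, 0, 0], [-11.4, -31.7, 0, 0, 0, 0], [-11.4, -31.7, 0, 0, 0, 0], [-11.4, -31.7, 0, 0, 0, 0], [-11.4, -31.7, 0, 0, 0, 0]], "gripper": 45}}

```text
time_s: 7.85
tool_pos: [554.8, -27.5, 199.3]
ee_rot: [0.015, 1.0, 0.0, 0.0]
contact_force: [0.7, -0.4, 0.2]
gripper_width: 38.4
grasp_force: 0.0
```

Call:
{"fn": "play_rows", "kwargs": {"moves": [[-11.4, -31.6, 0, 0, 0, 0], [-11.4, -31.6, 0, 0, 0, 0], [-11.4, -31.6, 0, 0, 0, 0], [-11.4, -31.6, 0, 0, 0, 0], [-11.4, -31.6, 0, 0, 0, 0]]}}

```text
time_s: 8.27
tool_pos: [607.0, -187.3, 199.0]
ee_rot: [0.015, 1.0, 0.0, -0.0]
contact_force: [0.8, 0.1, -1.6]
gripper_width: 38.5
grasp_force: 0.0
```

Call:
{"fn": "play_rows", "kwargs": {"moves": [[0, 0, 0, 0, 0, 0.1], [0, 0, 0, 0, 0, 0.1], [0, 0, 0, 0, 0, 0.1], [0, 0, 0, 0, 0, 0], [0, 0, 0, 0, 0, 0]]}}

```text
time_s: 8.68
tool_pos: [606.7, -185.6, 199.0]
ee_rot: [0.163, 0.987, -0.0, -0.0]
contact_force: [-0.2, 0.2, 0.1]
gripper_width: 38.4
grasp_force: 0.0
```

```bash
cat >> h.py <<'E'
def refine(name,guess,off=0,z=4.5):
    "key pose from the wrist view, nearest to guess"
    c=cam("wrist");im=env.get_image("wrist");H=hsv(im);g=proj(c,[[*guess,z]])[0]
    best=min(comps((H[...,1]>120)&(H[...,2]>25),300),key=lambda q:np.hypot(*(q[2]-g)))
    o,a,l=keypose(c,best[0],name,z);print("px",np.round(best[2]),"guess px",np.round(g),"pose",np.round(o,1),round(a,3),"ext",np.round([l.min(),l.max()],1))
    go(o+off*np.array([np.cos(a),np.sin(a)]),a);return o,a
E
python3 - <<'E'
from h import *
refine("medium",(606.2,-186.))
E
```

```text
px [320. 217.] guess px [319. 229.] pose [ 605.5 -185.9] -0.332 ext [-14.9  86.1]
t 8.73 tcp [ 606.7 -185.6  199.1] yaw 161.2 tool shift [ 1.1 -0.7  0. ] turn 0.004 q7 1.77 tilt 0.02 w 38.3 F [-0.5  0.1  0.8] tips 72.6
```

Call:
{"fn": "play_rows", "kwargs": {"moves": [[1, -0.7, 25, 0, 0, 0], [0, 0, 28, 0, 0, 0], [0, 0, 28, 0, 0, 0], [0, 0, 20, 0, 0, 0], [0, 0, 10, 0, 0, 0]]}}

```text
time_s: 9.15
tool_pos: [604.0, -185.1, 85.4]
ee_rot: [0.163, 0.987, 0.0, -0.002]
contact_force: [0.0, 0.2, 0.7]
gripper_width: 38.2
grasp_force: 0.0
```

Call:
{"fn": "play_rows", "kwargs": {"moves": [[0, 0, 7, 0, 0, 0], [0, 0, 4, 0, 0, 0], [0, 0, 2.5, 0, 0, 0], [0, 0, 0, 0, 0, 0], [0, 0, 0, 0, 0, 0]]}}

```text
time_s: 9.57
tool_pos: [606.3, -186.5, 75.9]
ee_rot: [0.165, 0.986, -0.0, 0.001]
contact_force: [-0.5, -0.7, -0.4]
gripper_width: 38.4
grasp_force: 0.0
```

Call:
{"fn": "play_rows", "kwargs": {"moves": [[0, 0, 0, 0, 0, 0], [0, 0, 0, 0, 0, 0], [0, 0, 0, 0, 0, 0], [0, 0, 0, 0, 0, 0], [0, 0, 0, 0, 0, 0]], "gripper": 0}}

```text
time_s: 9.98
tool_pos: [606.1, -186.3, 75.7]
ee_rot: [0.165, 0.986, 0.0, 0.001]
contact_force: [-1.5, 0.4, 4.5]
gripper_width: 6.8
grasp_force: 39.3
```

Call:
{"fn": "play_rows", "kwargs": {"moves": [[0, 0, 0, 0, 0, 0], [0, 0, 0, 0, 0, 0], [0, 0, 0, 0, 0, 0], [0, 0, 0, 0, 0, 0], [0, 0, 0, 0, 0, 0]]}}

```text
time_s: 10.4
tool_pos: [606.1, -186.3, 75.6]
ee_rot: [0.165, 0.986, 0.0, 0.001]
contact_force: [-1.7, 0.1, 6.0]
gripper_width: 6.4
grasp_force: 39.4
```

Call:
{"fn": "play_rows", "kwargs": {"moves": [[0, 0, -10, 0, 0, 0], [0, 0, -30, 0, 0, 0], [0, 0, -30, 0, 0, 0], [0, 0, -30, 0, 0, 0], [0, 0, -25, 0, 0, 0]]}}

```text
time_s: 10.82
tool_pos: [605.6, -186.5, 202.1]
ee_rot: [0.165, 0.986, -0.0, 0.001]
contact_force: [0.8, -0.2, -1.2]
gripper_width: 6.7
grasp_force: 39.1
```

Call:
{"fn": "play_rows", "kwargs": {"moves": [[0, 0, 0, 0, 0, 0], [0, 0, 0, 0, 0, 0], [0, 0, 0, 0, 0, 0], [0, 0, 0, 0, 0, 0], [0, 0, 0, 0, 0, 0]]}}

```text
time_s: 11.23
tool_pos: [604.8, -185.7, 198.3]
ee_rot: [0.165, 0.986, 0.0, -0.001]
contact_force: [0.4, 0.8, -0.8]
gripper_width: 6.8
grasp_force: 39.0
```

```bash
python3 - <<'E'
from h import *
z=env.read_state()["tool_pos"][2]-69.6
im=env.get_image("wrist");cv2.imwrite("pics/w4.png",im[:,:,::-1])
H=hsv(im);m=(H[...,1]>120)&(H[...,2]>25)
for k,s,ce in comps(m,300): print(s,np.round(ce))
go((514.7,387.6),np.radians(10.4))
E
```

```text
[   0    0   71   58 3003] [29. 25.]
[ 238    0   88  113 2082] [282.  60.]
[  28  154  117  116 6264] [ 82. 207.]
[ 281  190   79  235 7287] [320. 280.]
t 11.28 tcp [ 604.9 -185.9  198.5] yaw 161.0 tool shift [2.716e+02 5.131e+02 5.000e-01] turn -0.512 q7 1.77 tilt 0.15 w 6.8 F [ 0.1 -0.1 -0. ] tips 72.6
```

View pics/w4.png

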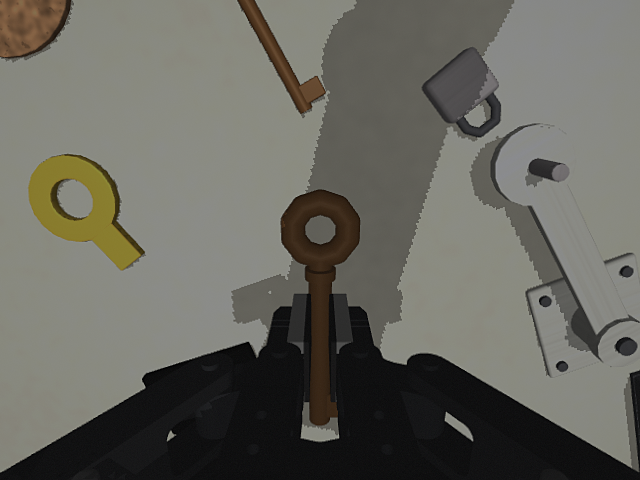

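The medium key is held level and central, with its bow at (320,230).

```bash
python3 - <<'E'
from h import *
place((320,230),127.3,"medium",(514.7,387.6),np.radians(10.4))
E
```

```text
bow in tool [36.   0.1] key origin at tool x 1.0
t 11.28 tcp [ 604.9 -185.9  198.5] yaw 161.0 tool shift [2.707e+02 5.136e+02 5.000e-01] turn -0.512 q7 1.77 tilt 0.15 w 6.8 F [ 0.1 -0.1 -0. ] tips 72.6
```

Call:
{"fn": "play_rows", "kwargs": {"moves": [[18, 34.2, 0, 0, 0, 0], [18, 34.2, 0, 0, 0, 0], [18, 34.2, 0, 0, 0, 0], [18, 34.2, 0, 0, 0, 0], [18, 34.2, 0, 0, 0, 0]]}}

```text
time_s: 11.7
tool_pos: [575.1, 6.4, 199.2]
ee_rot: [0.165, 0.986, -0.0, -0.001]
contact_force: [0.6, 0.1, -0.5]
gripper_width: 6.8
grasp_force: 39.1
```

Call:
{"fn": "play_rows", "kwargs": {"moves": [[18, 34.2, 0, 0, 0, 0], [18, 34.2, 0, 0, 0, 0], [18, 34.2, 0, 0, 0, 0], [18, 34.2, 0, 0, 0, 0], [18, 34.2, 0, 0, 0, 0]]}}

```text
time_s: 12.12
tool_pos: [545.5, 197.4, 199.4]
ee_rot: [0.165, 0.986, -0.0, -0.0]
contact_force: [0.8, -0.4, -0.1]
gripper_width: 6.8
grasp_force: 39.1
```

Call:
{"fn": "play_rows", "kwargs": {"moves": [[18, 34.2, 0, 0, 0, 0], [18, 34.2, 0, 0, 0, 0], [18, 34.2, 0, 0, 0, 0], [18, 34.2, 0, 0, 0, 0], [18, 34.2, 0, 0, 0, 0]]}}

```text
time_s: 12.53
tool_pos: [515.9, 388.3, 199.1]
ee_rot: [0.165, 0.986, -0.0, -0.0]
contact_force: [-0.5, 1.1, -0.6]
gripper_width: 6.5
grasp_force: 39.1
```

Call:
{"fn": "play_rows", "kwargs": {"moves": [[0, 0, 10, 0, 0, -0.102], [0, 0, 18, 0, 0, -0.102], [0, 0, 20, 0, 0, -0.102], [0, 0, 20, 0, 0, -0.102], [0, 0, 18, 0, 0, -0.102]]}}

```text
time_s: 12.95
tool_pos: [516.2, 386.3, 111.8]
ee_rot: [-0.092, 0.996, -0.001, -0.001]
contact_force: [-0.3, -0.6, -0.4]
gripper_width: 6.6
grasp_force: 39.2
```

Call:
{"fn": "play_rows", "kwargs": {"moves": [[0, 0, 7, 0, 0, 0], [0, 0, 0, 0, 0, 0], [0, 0, 0, 0, 0, 0], [0, 0, 0, 0, 0, 0], [0, 0, 0, 0, 0, 0]]}}

```text
time_s: 13.37
tool_pos: [517.6, 387.2, 108.3]
ee_rot: [-0.089, 0.996, 0.001, 0.001]
contact_force: [0.2, 0.1, -0.4]
gripper_width: 6.7
grasp_force: 39.2
```

```bash
python3 - <<'E'
from h import *
a=np.radians(10.4);go(np.array([514.7,387.6])+1*np.array([np.cos(a),np.sin(a)]),a)
E
```

```text
t 13.37 tcp [517.6 387.2 108.3] yaw -169.8 tool shift [ 1.8  0.9 -0. ] turn -0.003 q7 1.27 tilt 0.14 w 6.7 F [ 0.2  0.1 -0.4] tips 72.6
```

Call:
{"fn": "play_rows", "kwargs": {"moves": [[1.8, 0.9, 8, 0, 0, 0], [0, 0, 9, 0, 0, 0], [0, 0, 6, 0, 0, 0], [0, 0, 3, 0, 0, 0], [0, 0, 2, 0, 0, 0]]}}

```text
time_s: 13.78
tool_pos: [514.1, 386.9, 79.5]
ee_rot: [-0.09, 0.996, -0.0, -0.002]
contact_force: [-7.4, -3.4, 21.7]
gripper_width: 6.9
grasp_force: 41.1
```

Call:
{"fn": "play_rows", "kwargs": {"moves": [[0, 0, 0, 0, 0, 0], [0, 0, 0, 0, 0, 0], [0, 0, 0, 0, 0, 0], [0, 0, 0, 0, 0, 0], [0, 0, 0, 0, 0, 0]]}}

```text
time_s: 14.2
tool_pos: [514.1, 387.0, 79.6]
ee_rot: [-0.089, 0.996, -0.0, -0.001]
contact_force: [-4.1, -1.4, 8.6]
gripper_width: 6.6
grasp_force: 40.0
```

Call:
{"fn": "play_rows", "kwargs": {"moves": [[0, 0, -0.7, 0, 0, 0], [0, 0, 0, 0, 0, 0], [0, 0, 0, 0, 0, 0], [0, 0, 0, 0, 0, 0], [0, 0, 0, 0, 0, 0]]}}

```text
time_s: 14.62
tool_pos: [515.0, 387.3, 79.7]
ee_rot: [-0.089, 0.996, 0.0, -0.0]
contact_force: [-1.0, -1.2, 3.7]
gripper_width: 6.8
grasp_force: 39.4
```

Call:
{"fn": "play_rows", "kwargs": {"moves": [[0, 0, 0, 0, 0, 0], [0, 0, 0, 0, 0, 0], [0, 0, 0, 0, 0, 0], [0, 0, 0, 0, 0, 0], [0, 0, 0, 0, 0, 0]], "gripper": 45}}

```text
time_s: 15.03
tool_pos: [514.9, 387.2, 79.5]
ee_rot: [-0.09, 0.996, -0.0, 0.0]
contact_force: [0.3, -0.1, 0.2]
gripper_width: 38.3
grasp_force: 0.0
```

Call:
{"fn": "play_rows", "kwargs": {"moves": [[0, 0, -14, 0, 0, 0], [0, 0, -25, 0, 0, 0], [0, 0, -30, 0, 0, 0], [0, 0, -30, 0, 0, 0], [0, 0, -20, 0, 0, 0]]}}

```text
time_s: 15.45
tool_pos: [516.1, 387.6, 202.8]
ee_rot: [-0.089, 0.996, 0.001, 0.002]
contact_force: [0.1, 0.8, 0.7]
gripper_width: 38.7
grasp_force: 0.0
```

```bash
python3 - <<'E'
from h import *
cv2.imwrite("pics/w5.png",env.get_image("wrist")[:,:,::-1])
go((465.3,-180.1),.179)
E
```

```text
t 15.5 tcp [517.8 388.6 206.6] yaw -169.8 tool shift [ 152.7 -550.3   -4.6] turn -0.0 q7 1.23 tilt 0.64 w 38.5 F [0.9 1.1 2.1] tips 72.6
```

View pics/w5.png

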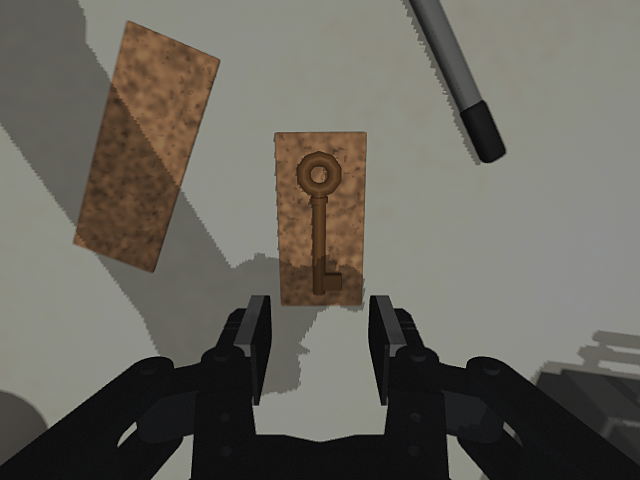

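The medium key is centred on its mat: key rows 151–295, mat rows 132–305, both about column 320. Now the long key.

Call:
{"fn": "play_rows", "kwargs": {"moves": [[10, -36.6, 0, 0, 0, 0], [10, -36.6, 0, 0, 0, 0], [10, -36.6, 0, 0, 0, 0], [10, -36.6, 0, 0, 0, 0], [10, -36.6, 0, 0, 0, 0]]}}

```text
time_s: 15.92
tool_pos: [498.0, 196.5, 199.5]
ee_rot: [-0.09, 0.996, 0.0, 0.001]
contact_force: [1.2, -0.2, -1.0]
gripper_width: 38.5
grasp_force: 0.0
```

Call:
{"fn": "play_rows", "kwargs": {"moves": [[10, -36.6, 0, 0, 0, 0], [10, -36.6, 0, 0, 0, 0], [10, -36.6, 0, 0, 0, 0], [10, -36.6, 0, 0, 0, 0], [10, -36.6, 0, 0, 0, 0]]}}

```text
time_s: 16.33
tool_pos: [481.4, 7.5, 199.5]
ee_rot: [-0.09, 0.996, 0.0, 0.001]
contact_force: [0.6, -0.6, 0.1]
gripper_width: 38.7
grasp_force: 0.0
```

Call:
{"fn": "play_rows", "kwargs": {"moves": [[10, -36.6, 0, 0, 0, 0], [10, -36.6, 0, 0, 0, 0], [10, -36.6, 0, 0, 0, 0], [10, -36.6, 0, 0, 0, 0], [10, -36.6, 0, 0, 0, 0]]}}

```text
time_s: 16.75
tool_pos: [464.9, -181.6, 199.5]
ee_rot: [-0.09, 0.996, 0.0, 0.001]
contact_force: [0.7, -0.1, 0.1]
gripper_width: 38.3
grasp_force: 0.0
```

Call:
{"fn": "play_rows", "kwargs": {"moves": [[0, 0, 0, 0, 0, 0], [0, 0, 0, 0, 0, 0], [0, 0, 0, 0, 0, 0], [0, 0, 0, 0, 0, 0], [0, 0, 0, 0, 0, 0]]}}

```text
time_s: 17.17
tool_pos: [465.6, -178.1, 198.6]
ee_rot: [-0.091, 0.996, 0.0, 0.0]
contact_force: [-0.4, 0.0, 0.7]
gripper_width: 38.2
grasp_force: 0.0
```

```bash
python3 - <<'E'
from h import *
refine("long",(465.3,-180.1))
E
```

```text
px [318. 207.] guess px [316. 228.] pose [ 464.2 -179.8] 0.181 ext [-16.8 113.5]
t 17.22 tcp [ 465.6 -178.2  198.6] yaw -169.6 tool shift [ 1.7 -1.3 -0. ] turn 0.001 q7 2.25 tilt 0.04 w 38.3 F [-0.8  0.3 -0.1] tips 72.6
```

Call:
{"fn": "play_rows", "kwargs": {"moves": [[1.7, -1.3, 25, 0, 0, 0], [0, 0, 28, 0, 0, 0], [0, 0, 28, 0, 0, 0], [0, 0, 20, 0, 0, 0], [0, 0, 10, 0, 0, 0]]}}

```text
time_s: 17.63
tool_pos: [462.6, -179.6, 85.2]
ee_rot: [-0.091, 0.996, 0.001, -0.002]
contact_force: [-0.9, 0.1, 0.8]
gripper_width: 38.1
grasp_force: 0.0
```

Call:
{"fn": "play_rows", "kwargs": {"moves": [[0, 0, 7, 0, 0, 0], [0, 0, 4, 0, 0, 0], [0, 0, 1.8, 0, 0, 0], [0, 0, 0, 0, 0, 0], [0, 0, 0, 0, 0, 0]]}}

```text
time_s: 18.05
tool_pos: [464.5, -181.5, 75.6]
ee_rot: [-0.09, 0.996, -0.0, 0.001]
contact_force: [0.8, -0.0, 0.2]
gripper_width: 38.5
grasp_force: 0.0
```

Call:
{"fn": "play_rows", "kwargs": {"moves": [[0, 0, 0, 0, 0, 0], [0, 0, 0, 0, 0, 0], [0, 0, 0, 0, 0, 0], [0, 0, 0, 0, 0, 0], [0, 0, 0, 0, 0, 0]], "gripper": 0}}

```text
time_s: 18.47
tool_pos: [464.2, -181.3, 75.4]
ee_rot: [-0.089, 0.996, 0.0, 0.001]
contact_force: [-0.5, -0.3, 6.8]
gripper_width: 6.2
grasp_force: 39.2
```

Call:
{"fn": "play_rows", "kwargs": {"moves": [[0, 0, 0, 0, 0, 0], [0, 0, 0, 0, 0, 0], [0, 0, 0, 0, 0, 0], [0, 0, 0, 0, 0, 0], [0, 0, 0, 0, 0, 0]]}}

```text
time_s: 18.88
tool_pos: [464.2, -181.4, 75.4]
ee_rot: [-0.089, 0.996, 0.0, 0.0]
contact_force: [-1.4, -0.1, 6.8]
gripper_width: 6.9
grasp_force: 39.3
```

Call:
{"fn": "play_rows", "kwargs": {"moves": [[0, 0, -10, 0, 0, 0], [0, 0, -30, 0, 0, 0], [0, 0, -30, 0, 0, 0], [0, 0, -30, 0, 0, 0], [0, 0, -25, 0, 0, 0]]}}

```text
time_s: 19.3
tool_pos: [463.7, -181.7, 202.0]
ee_rot: [-0.089, 0.996, -0.0, 0.001]
contact_force: [0.0, 0.3, -0.7]
gripper_width: 7.0
grasp_force: 39.2
```

Call:
{"fn": "play_rows", "kwargs": {"moves": [[0, 0, 0, 0, 0, 0], [0, 0, 0, 0, 0, 0], [0, 0, 0, 0, 0, 0], [0, 0, 0, 0, 0, 0], [0, 0, 0, 0, 0, 0]]}}

```text
time_s: 19.72
tool_pos: [462.9, -181.0, 198.5]
ee_rot: [-0.089, 0.996, 0.0, -0.001]
contact_force: [0.1, -0.1, -1.1]
gripper_width: 6.7
grasp_force: 39.2
```

```bash
python3 - <<'E'
from h import *
c=cam("wrist");im=env.get_image("wrist")
H=hsv(im);m=(H[...,1]>120)&(H[...,2]>25);s=env.read_state();z=s["tool_pos"][2]-71
g=proj(c,[[*s["tool_pos"][:2],z]])[0]
k=min(comps(m,1500),key=lambda q:np.hypot(*(q[2]-g)))
f=np.zeros(k[0].shape,np.uint8);cv2.drawContours(f,[contour(k[0]).reshape(-1,1,2)],-1,1,-1)
dt=cv2.distanceTransform(f,cv2.DIST_L2,5);y,x=np.unravel_index(dt.argmax(),dt.shape);print(k[1],"bow px",x,y)
place((x,y),z,"long",(490.6,262),np.radians(-12.5))
E
```

```text
[ 275  149   92  293 9479] bow px 320 196
bow in tool [48.6  0.3] key origin at tool x 0.6
t 19.77 tcp [ 463.  -181.1  198.6] yaw -169.7 tool shift [-1.067e+02  4.308e+02  1.000e-01] turn 0.397 q7 2.26 tilt 0.15 w 6.6 F [ 0.5 -0.  -1.1] tips 72.6
```

Call:
{"fn": "play_rows", "kwargs": {"moves": [[-7.1, 28.7, 0, 0, 0, 0], [-7.1, 28.7, 0, 0, 0, 0], [-7.1, 28.7, 0, 0, 0, 0], [-7.1, 28.7, 0, 0, 0, 0], [-7.1, 28.7, 0, 0, 0, 0]]}}

```text
time_s: 20.18
tool_pos: [472.6, -32.6, 199.1]
ee_rot: [-0.089, 0.996, -0.0, -0.001]
contact_force: [0.4, 0.7, -0.4]
gripper_width: 6.8
grasp_force: 39.2
```

Call:
{"fn": "play_rows", "kwargs": {"moves": [[-7.1, 28.7, 0, 0, 0, 0], [-7.1, 28.7, 0, 0, 0, 0], [-7.1, 28.7, 0, 0, 0, 0], [-7.1, 28.7, 0, 0, 0, 0], [-7.1, 28.7, 0, 0, 0, 0]]}}

```text
time_s: 20.6
tool_pos: [482.0, 115.0, 199.1]
ee_rot: [-0.089, 0.996, -0.0, -0.001]
contact_force: [-0.3, -0.6, -0.9]
gripper_width: 6.8
grasp_force: 39.2
```

Call:
{"fn": "play_rows", "kwargs": {"moves": [[-7.1, 28.7, 0, 0, 0, 0], [-7.1, 28.7, 0, 0, 0, 0], [-7.1, 28.7, 0, 0, 0, 0], [-7.1, 28.7, 0, 0, 0, 0], [-7.1, 28.7, 0, 0, 0, 0]]}}

```text
time_s: 21.02
tool_pos: [491.4, 262.5, 198.9]
ee_rot: [-0.089, 0.996, -0.0, -0.001]
contact_force: [0.5, -0.2, -0.3]
gripper_width: 6.7
grasp_force: 39.2
```

Call:
{"fn": "play_rows", "kwargs": {"moves": [[0, 0, 10, 0, 0, 0.079], [0, 0, 18, 0, 0, 0.079], [0, 0, 20, 0, 0, 0.079], [0, 0, 20, 0, 0, 0.079], [0, 0, 18, 0, 0, 0.079]]}}

```text
time_s: 21.43
tool_pos: [491.2, 260.9, 111.8]
ee_rot: [0.11, 0.994, -0.001, -0.001]
contact_force: [0.1, 0.5, -1.4]
gripper_width: 7.0
grasp_force: 39.3
```

Call:
{"fn": "play_rows", "kwargs": {"moves": [[0, 0, 7, 0, 0, 0], [0, 0, 0, 0, 0, 0], [0, 0, 0, 0, 0, 0], [0, 0, 0, 0, 0, 0], [0, 0, 0, 0, 0, 0]]}}

```text
time_s: 21.85
tool_pos: [492.6, 261.6, 108.0]
ee_rot: [0.107, 0.994, 0.001, 0.001]
contact_force: [0.5, 0.7, -0.6]
gripper_width: 7.0
grasp_force: 39.2
```

```bash
python3 - <<'E'
from h import *
a=np.radians(-12.5);go(np.array([490.6,262])+.6*np.array([np.cos(a),np.sin(a)]),a)
E
```

```text
t 21.85 tcp [492.6 261.6 108. ] yaw 167.7 tool shift [ 1.4 -0.  -0. ] turn 0.003 q7 1.09 tilt 0.14 w 7.0 F [ 0.5  0.7 -0.6] tips 72.6
```

Call:
{"fn": "play_rows", "kwargs": {"moves": [[1.2, 0, 8, 0, 0, 0], [0, 0, 9, 0, 0, 0], [0, 0, 6, 0, 0, 0], [0, 0, 3, 0, 0, 0], [0, 0, 1.3, 0, 0, 0]]}}

```text
time_s: 22.27
tool_pos: [489.9, 261.3, 79.3]
ee_rot: [0.108, 0.994, -0.0, -0.001]
contact_force: [-4.7, -0.8, 15.6]
gripper_width: 6.9
grasp_force: 40.7
```

Call:
{"fn": "play_rows", "kwargs": {"moves": [[0, 0, 0, 0, 0, 0], [0, 0, 0, 0, 0, 0], [0, 0, 0, 0, 0, 0], [0, 0, 0, 0, 0, 0], [0, 0, 0, 0, 0, 0]]}}

```text
time_s: 22.68
tool_pos: [490.5, 261.5, 79.5]
ee_rot: [0.108, 0.994, 0.0, -0.0]
contact_force: [-1.7, -0.4, 3.2]
gripper_width: 6.5
grasp_force: 39.5
```

Call:
{"fn": "play_rows", "kwargs": {"moves": [[0, 0, 0, 0, 0, 0], [0, 0, 0, 0, 0, 0], [0, 0, 0, 0, 0, 0], [0, 0, 0, 0, 0, 0], [0, 0, 0, 0, 0, 0]], "gripper": 45}}

```text
time_s: 23.1
tool_pos: [490.7, 261.6, 79.5]
ee_rot: [0.108, 0.994, 0.0, 0.0]
contact_force: [0.3, 0.9, -1.2]
gripper_width: 38.2
grasp_force: 0.0
```

Call:
{"fn": "play_rows", "kwargs": {"moves": [[0, 0, -14, 0, 0, 0], [0, 0, -25, 0, 0, 0], [0, 0, -30, 0, 0, 0], [0, 0, -30, 0, 0, 0], [0, 0, -20, 0, 0, 0]]}}

```text
time_s: 23.52
tool_pos: [491.6, 261.7, 201.1]
ee_rot: [0.108, 0.994, 0.001, 0.001]
contact_force: [-0.3, -0.5, 0.7]
gripper_width: 38.7
grasp_force: 0.0
```

```bash
cat >> h.py <<'E'
def tagpose(n,z=4):
    "ring hole centre and tab tip direction"
    c=cam(n);H=hsv(env.get_image(n));k=max(comps((abs(H[...,0].astype(int)-28)<6)&(H[...,1]>110)&(H[...,2]>60),200),key=lambda q:q[1][4])
    f=np.zeros(k[0].shape,np.uint8);cv2.drawContours(f,[contour(k[0]).reshape(-1,1,2)],-1,1,-1)
    hole=max(comps((f>0)&~k[0],20),key=lambda q:q[1][4])
    P=toplane(c,np.argwhere(f>0)[:,::-1],z);o=toplane(c,[hole[2]],z)[0]
    for _ in range(5):                      # ring disc centre from its outline's circular part
        q=P-o;d=np.hypot(*q.T);t=q[d>35].mean(0);a=np.arctan2(t[1],t[0]);break
    print("tag px",np.round(k[2]),"hole",np.round(o,1),"ang",round(a,3),"tip",round(d.max(),1));return o,a
E
python3 - <<'E'
from h import *
cv2.imwrite("pics/w6.png",env.get_image("wrist")[:,:,::-1])
o,a=tagpose("top");go(o+44*np.array([np.cos(a),np.sin(a)]),a)
E
```

```text
tag px [492. 254.] hole [ 530.5 -336.7] ang 0.328 tip 57.3
t 23.62 tcp [492.9 262.5 202.3] yaw 167.6 tool shift [-202.7 -554.4   -2.3] turn -0.544 q7 1.02 tilt 0.47 w 38.7 F [0.  0.4 1.1] tips 72.6
```

View pics/w6.png

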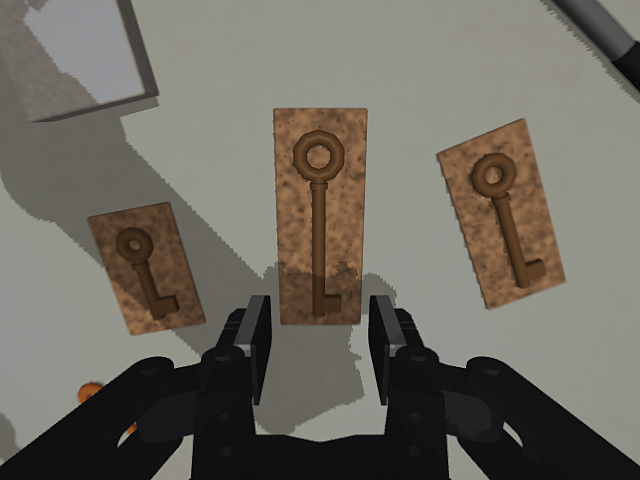

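All three keys lie centred on their mats: short at (148,275), long at (319,235), medium at (510,222). Next the peg position, from the top view and the earlier wrist view w4. I'm also moving to the tag.

```bash
python3 - <<'E'
from h import *
c=cam("top");im=env.get_image("top");H=hsv(im)
g=cv2.cvtColor(im,cv2.COLOR_RGB2GRAY)
p=proj(c,[[600,-51,36]])[0].astype(int);x0,y0=p-30
cr=cv2.resize(g[y0:y0+60,x0:x0+60],None,fx=8,fy=8,interpolation=cv2.INTER_CUBIC)
ci=cv2.HoughCircles(cv2.GaussianBlur(cr,(9,9),2),cv2.HOUGH_GRADIENT,1.5,100,param1=80,param2=25,minRadius=75,maxRadius=115)
if ci is not None:
    for u,v,r in ci[0][:3]: print("disc px",u/8+x0,v/8+y0,r/8,"world",toplane(c,[[(u+.5)/8-.5+x0,(v+.5)/8-.5+y0]],36))
# w4 view
i=env.camera_info("wrist");T=np.eye(4);T[:3,:3]=R.from_euler("z",np.radians(161.0)).as_matrix()@np.diag([1,-1,-1]);T[:3,3]=[604.9,-185.9,198.5]
w=(np.array(i["intrinsics"]),np.array(i["dist"]),T@np.array(i["tool_from_camera"]))
print("w4 foot",toplane(w,[[533,165]],36),"top",toplane(w,[[561,172]],62))
o=np.array([530.5,-336.7]);a=.328;go(o+44*np.array([np.cos(a),np.sin(a)]),a)
E
```

```text
disc px 358.78125 222.09375 13.0125 world [[601.58974097 -51.91641541]]
w4 foot [[599.50858009 -53.42876933]] top [[600.23704186 -52.08783999]]
t 23.67 tcp [491.6 262.  200.3] yaw 167.6 tool shift [-203.8 -553.8   -1.4] turn -0.544 q7 1.02 tilt 0.25 w 38.6 F [-0.5 -0.3 -0.9] tips 72.6
```

Call:
{"fn": "play_rows", "kwargs": {"moves": [[-13.6, -36.9, 0, 0, 0, 0], [-13.6, -36.9, 0, 0, 0, 0], [-13.6, -36.9, 0, 0, 0, 0], [-13.6, -36.9, 0, 0, 0, 0], [-13.6, -36.9, 0, 0, 0, 0]]}}

```text
time_s: 24.08
tool_pos: [516.5, 65.1, 197.2]
ee_rot: [0.107, 0.994, -0.0, -0.001]
contact_force: [1.4, -0.1, -0.0]
gripper_width: 38.1
grasp_force: 0.0
```

Call:
{"fn": "play_rows", "kwargs": {"moves": [[-13.6, -36.9, 0, 0, 0, 0], [-13.6, -36.9, 0, 0, 0, 0], [-13.6, -36.9, 0, 0, 0, 0], [-13.6, -36.9, 0, 0, 0, 0], [-13.6, -36.9, 0, 0, 0, 0]]}}

```text
time_s: 24.5
tool_pos: [543.6, -129.5, 197.0]
ee_rot: [0.108, 0.994, 0.0, -0.001]
contact_force: [1.2, 0.3, -0.2]
gripper_width: 38.6
grasp_force: 0.0
```

Call:
{"fn": "play_rows", "kwargs": {"moves": [[-13.6, -36.9, 0, 0, 0, 0], [-13.6, -36.9, 0, 0, 0, 0], [-13.6, -36.9, 0, 0, 0, 0], [-13.6, -36.9, 0, 0, 0, 0], [-13.6, -36.9, 0, 0, 0, 0]]}}

```text
time_s: 24.92
tool_pos: [570.7, -324.1, 196.4]
ee_rot: [0.108, 0.994, 0.001, -0.001]
contact_force: [1.7, -0.6, 0.8]
gripper_width: 38.3
grasp_force: 0.0
```

Call:
{"fn": "play_rows", "kwargs": {"moves": [[0, 0, 0, 0, 0, -0.109], [0, 0, 0, 0, 0, -0.109], [0, 0, 0, 0, 0, -0.109], [0, 0, 0, 0, 0, -0.109], [0, 0, 0, 0, 0, -0.109]]}}

```text
time_s: 25.33
tool_pos: [570.6, -322.4, 196.3]
ee_rot: [-0.166, 0.986, 0.001, -0.001]
contact_force: [0.2, 0.4, 0.1]
gripper_width: 38.4
grasp_force: 0.0
```

Call:
{"fn": "play_rows", "kwargs": {"moves": [[0, 0, 0, 0, 0, 0], [0, 0, 0, 0, 0, 0], [0, 0, 0, 0, 0, 0], [0, 0, 0, 0, 0, 0], [0, 0, 0, 0, 0, 0]]}}

```text
time_s: 25.75
tool_pos: [571.4, -322.6, 198.1]
ee_rot: [-0.163, 0.987, 0.0, -0.0]
contact_force: [0.3, 0.8, -0.0]
gripper_width: 38.5
grasp_force: 0.0
```

```bash
python3 - <<'E'
from h import *
o,a=tagpose("wrist");go(o+44*np.array([np.cos(a),np.sin(a)]),a)
E
```

```text
tag px [320. 175.] hole [ 529.4 -335.8] ang 0.318 tip 58.2
t 25.8 tcp [ 571.4 -322.6  198.3] yaw -161.2 tool shift [0.  0.6 0. ] turn 0.011 q7 2.59 tilt 0.02 w 38.2 F [-0.3 -0.   0.4] tips 72.6
```

Call:
{"fn": "play_rows", "kwargs": {"moves": [[0, 0.6, 25, 0, 0, 0], [0, 0, 28, 0, 0, 0], [0, 0, 28, 0, 0, 0], [0, 0, 20, 0, 0, 0], [0, 0, 10, 0, 0, 0]]}}

```text
time_s: 26.22
tool_pos: [569.8, -321.0, 84.4]
ee_rot: [-0.164, 0.986, 0.001, -0.002]
contact_force: [-0.8, 0.5, 0.8]
gripper_width: 38.6
grasp_force: 0.0
```

Call:
{"fn": "play_rows", "kwargs": {"moves": [[0, 0, 7, 0, 0, 0], [0, 0, 4, 0, 0, 0], [0, 0, 2, 0, 0, 0], [0, 0, 0, 0, 0, 0], [0, 0, 0, 0, 0, 0]]}}

```text
time_s: 26.63
tool_pos: [571.9, -322.7, 75.6]
ee_rot: [-0.164, 0.986, -0.001, 0.001]
contact_force: [-0.3, -0.5, 0.5]
gripper_width: 38.6
grasp_force: 0.0
```

Call:
{"fn": "play_rows", "kwargs": {"moves": [[0, 0, 0, 0, 0, 0], [0, 0, 0, 0, 0, 0], [0, 0, 0, 0, 0, 0], [0, 0, 0, 0, 0, 0], [0, 0, 0, 0, 0, 0]], "gripper": 0, "newtons": 60}}

```text
time_s: 27.05
tool_pos: [571.8, -322.6, 75.7]
ee_rot: [-0.164, 0.986, -0.0, 0.001]
contact_force: [-0.7, -0.1, 6.5]
gripper_width: 17.3
grasp_force: 59.2
```

Call:
{"fn": "play_rows", "kwargs": {"moves": [[0, 0, 0, 0, 0, 0], [0, 0, 0, 0, 0, 0], [0, 0, 0, 0, 0, 0], [0, 0, 0, 0, 0, 0], [0, 0, 0, 0, 0, 0]]}}

```text
time_s: 27.47
tool_pos: [571.8, -322.7, 75.7]
ee_rot: [-0.164, 0.986, -0.0, 0.001]
contact_force: [0.1, 0.7, 6.5]
gripper_width: 17.4
grasp_force: 59.2
```

Call:
{"fn": "play_rows", "kwargs": {"moves": [[0, 0, -10, 0, 0, 0], [0, 0, -30, 0, 0, 0], [0, 0, -30, 0, 0, 0], [0, 0, -30, 0, 0, 0], [0, 0, -25, 0, 0, 0]]}}

```text
time_s: 27.88
tool_pos: [571.3, -322.5, 202.0]
ee_rot: [-0.164, 0.987, -0.0, 0.001]
contact_force: [0.6, 0.4, -0.4]
gripper_width: 17.5
grasp_force: 58.7
```

Call:
{"fn": "play_rows", "kwargs": {"moves": [[0, 0, 0, 0, 0, 0], [0, 0, 0, 0, 0, 0], [0, 0, 0, 0, 0, 0], [0, 0, 0, 0, 0, 0], [0, 0, 0, 0, 0, 0]]}}

```text
time_s: 28.3
tool_pos: [570.5, -321.6, 197.8]
ee_rot: [-0.164, 0.986, 0.001, -0.001]
contact_force: [0.3, 0.1, -1.1]
gripper_width: 17.7
grasp_force: 58.7
```

```bash
python3 - <<'E'
from h import *
s=env.read_state();z=s["tool_pos"][2]-70.5
cv2.imwrite("pics/w7.png",env.get_image("wrist")[:,:,::-1])
y,m=yaw();o,a=tagpose("wrist",z);b=m[:2,:2].T@(o-s["tool_pos"][:2]);print("hole in tool",np.round(b,1))
yn=np.radians(100);Rn=np.array([[np.cos(yn),np.sin(yn)],[np.sin(yn),-np.cos(yn)]])
go(np.array([600.5,-52])-Rn@b,yn)
E
```

```text
tag px [321. 220.] hole [ 527.8 -335.5] ang 0.317 tip 59.1
hole in tool [44.9  0.7]
t 28.4 tcp [ 570.7 -321.9  198.3] yaw -161.1 tool shift [-1.078e+02  2.015e+02  1.000e-01] turn -1.416 q7 2.59 tilt 0.12 w 17.7 F [ 0.3 -0.3 -0.8] tips 72.6
```

View pics/w7.png

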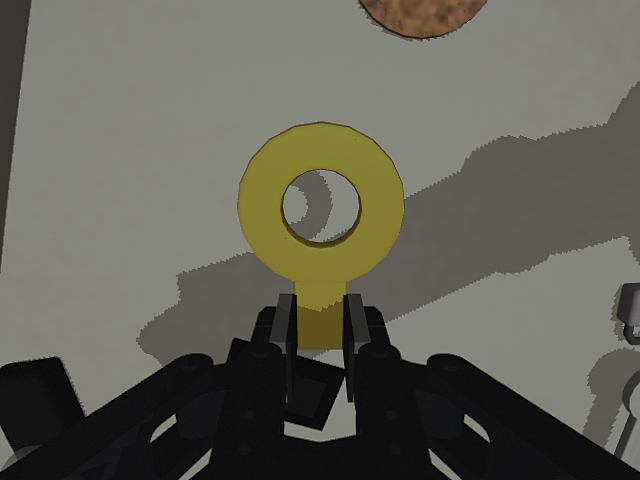

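The tag is held level by its tab, with the hole centre at (320,205). Carrying it over the peg with the tab turned toward −y, across the bar.

Call:
{"fn": "play_rows", "kwargs": {"moves": [[-10.8, 20.1, 0, 0, 0, 0], [-10.8, 20.1, 0, 0, 0, 0], [-10.8, 20.1, 0, 0, 0, 0], [-10.8, 20.1, 0, 0, 0, 0], [-10.8, 20.1, 0, 0, 0, 0]]}}

```text
time_s: 28.82
tool_pos: [589.7, -208.6, 198.9]
ee_rot: [-0.164, 0.986, 0.0, -0.0]
contact_force: [-0.9, -0.2, -0.1]
gripper_width: 17.4
grasp_force: 58.8
```

Call:
{"fn": "play_rows", "kwargs": {"moves": [[-10.8, 20.1, 0, 0, 0, 0], [-10.8, 20.1, 0, 0, 0, 0], [-10.8, 20.1, 0, 0, 0, 0], [-10.8, 20.1, 0, 0, 0, 0], [-10.8, 20.1, 0, 0, 0, 0]]}}

```text
time_s: 29.23
tool_pos: [608.3, -96.0, 199.0]
ee_rot: [-0.164, 0.986, 0.0, -0.0]
contact_force: [1.4, -0.2, -0.8]
gripper_width: 17.3
grasp_force: 58.8
```

Call:
{"fn": "play_rows", "kwargs": {"moves": [[0, 0, 0, 0, 0, 0.115], [0, 0, 0, 0, 0, 0.115], [0, 0, 0, 0, 0, 0.115], [0, 0, 0, 0, 0, 0.115], [0, 0, 0, 0, 0, 0.115]]}}

```text
time_s: 29.65
tool_pos: [608.2, -97.0, 199.0]
ee_rot: [0.125, 0.992, -0.0, -0.0]
contact_force: [-0.0, -0.5, -0.0]
gripper_width: 17.5
grasp_force: 58.8
```

Call:
{"fn": "play_rows", "kwargs": {"moves": [[0, 0, 0, 0, 0, 0.115], [0, 0, 0, 0, 0, 0.115], [0, 0, 0, 0, 0, 0.115], [0, 0, 0, 0, 0, 0.115], [0, 0, 0, 0, 0, 0.115]]}}

```text
time_s: 30.07
tool_pos: [608.2, -97.0, 199.0]
ee_rot: [0.402, 0.916, -0.0, -0.0]
contact_force: [0.4, -0.5, -0.2]
gripper_width: 17.7
grasp_force: 58.8
```

Call:
{"fn": "play_rows", "kwargs": {"moves": [[0, 0, 0, 0, 0, 0.115], [0, 0, 0, 0, 0, 0.115], [0, 0, 0, 0, 0, 0.115], [0, 0, 0, 0, 0, 0.115], [0, 0, 0, 0, 0, 0.115]]}}

```text
time_s: 30.48
tool_pos: [608.2, -97.0, 199.0]
ee_rot: [0.645, 0.764, -0.0, -0.0]
contact_force: [-0.1, 0.3, 0.1]
gripper_width: 17.6
grasp_force: 58.8
```

Call:
{"fn": "play_rows", "kwargs": {"moves": [[0, 0, 10, 0, 0, 0], [0, 0, 10, 0, 0, 0], [0, 0, 10, 0, 0, 0], [0, 0, 5, 0, 0, 0], [0, 0, 0, 0, 0, 0]]}}

```text
time_s: 30.9
tool_pos: [607.2, -96.7, 162.3]
ee_rot: [0.642, 0.766, -0.001, -0.002]
contact_force: [-0.0, -0.0, -1.1]
gripper_width: 17.7
grasp_force: 58.8
```

```bash
python3 - <<'E'
from h import *
cv2.imwrite("pics/w8.png",env.get_image("wrist")[:,:,::-1])
s=env.read_state();y,m=yaw();b=np.array([44.6,.6])
go(np.array([600.5,-52])-m[:2,:2]@b)
c=cam("wrist");print("pred peg foot/top px",proj(c,[[600.5,-52,36],[600.5,-52,62]]).round(),"hole px",proj(c,[[*(s["tool_pos"][:2]+m[:2,:2]@b),s["tool_pos"][2]-67.7]]).round())
E
```

```text
t 30.95 tcp [607.8 -97.  163.3] yaw 100.1 tool shift [1.  0.1 0. ] turn None q7 0.75 tilt 0.12 w 17.5 F [ 0.1 -0.1 -0.6] tips 72.6
pred peg foot/top px [[323. 178.]
 [323. 188.]] hole px [[323. 208.]]
```

View pics/w8.png

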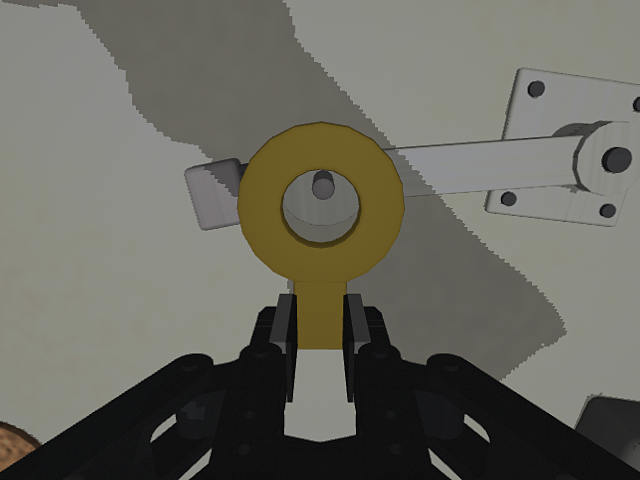

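The peg top sits at (323,188), as predicted, inside the hole centred at (320,206). The offset is perspective, so the two are aligned. Lowering.

Call:
{"fn": "play_rows", "kwargs": {"moves": [[1, 0.7, 10, 0, 0, 0], [0, 0, 14, 0, 0, 0], [0, 0, 12, 0, 0, 0], [0, 0, 8, 0, 0, 0], [0, 0, 4, 0, 0, 0]]}}

```text
time_s: 31.37
tool_pos: [607.9, -95.6, 114.4]
ee_rot: [0.643, 0.766, -0.001, -0.001]
contact_force: [-0.5, 0.2, -0.6]
gripper_width: 17.8
grasp_force: 58.8
```

Call:
{"fn": "play_rows", "kwargs": {"moves": [[0, 0, 2, 0, 0, 0], [0, 0, 0, 0, 0, 0], [0, 0, 0, 0, 0, 0], [0, 0, 0, 0, 0, 0], [0, 0, 0, 0, 0, 0]]}}

```text
time_s: 31.78
tool_pos: [609.3, -96.0, 115.1]
ee_rot: [0.643, 0.766, 0.0, 0.0]
contact_force: [-0.5, 0.1, -0.2]
gripper_width: 17.2
grasp_force: 58.8
```

Call:
{"fn": "play_rows", "kwargs": {"moves": [[0, 0, 1.5, 0, 0, 0], [0, 0, 1, 0, 0, 0], [0, 0, 0.5, 0, 0, 0], [0, 0, 0, 0, 0, 0], [0, 0, 0, 0, 0, 0]]}}

```text
time_s: 32.2
tool_pos: [609.0, -95.9, 111.6]
ee_rot: [0.643, 0.766, 0.0, -0.0]
contact_force: [0.4, -0.1, 1.2]
gripper_width: 17.7
grasp_force: 58.9
```

Call:
{"fn": "play_rows", "kwargs": {"moves": [[0, 0, 0, 0, 0, 0], [0, 0, 0, 0, 0, 0], [0, 0, 0, 0, 0, 0], [0, 0, 0, 0, 0, 0], [0, 0, 0, 0, 0, 0]]}}

```text
time_s: 32.62
tool_pos: [609.0, -95.9, 111.6]
ee_rot: [0.643, 0.766, 0.0, -0.0]
contact_force: [-0.6, -0.0, 1.6]
gripper_width: 17.8
grasp_force: 59.0
```

Call:
{"fn": "play_rows", "kwargs": {"moves": [[0, 0, 0, 0, 0, 0], [0, 0, 0, 0, 0, 0], [0, 0, 0, 0, 0, 0], [0, 0, 0, 0, 0, 0], [0, 0, 0, 0, 0, 0]], "gripper": 42}}

```text
time_s: 33.03
tool_pos: [608.9, -96.0, 111.4]
ee_rot: [0.643, 0.766, -0.0, -0.0]
contact_force: [-0.5, -0.1, -0.1]
gripper_width: 35.9
grasp_force: 0.0
```

Call:
{"fn": "play_rows", "kwargs": {"moves": [[0, 0, -8, 0, 0, 0], [0, 0, -20, 0, 0, 0], [0, 0, -25, 0, 0, 0], [0, 0, -25, 0, 0, 0], [0, 0, -20, 0, 0, 0]]}}

```text
time_s: 33.45
tool_pos: [609.3, -96.5, 211.9]
ee_rot: [0.643, 0.766, 0.0, 0.001]
contact_force: [0.6, 1.0, -0.3]
gripper_width: 36.0
grasp_force: 0.0
```

Call:
{"fn": "play_rows", "kwargs": {"moves": [[0, 0, 0, 0, 0, 0], [0, 0, 0, 0, 0, 0], [0, 0, 0, 0, 0, 0], [0, 0, 0, 0, 0, 0], [0, 0, 0, 0, 0, 0]]}}

```text
time_s: 33.87
tool_pos: [608.3, -95.7, 208.3]
ee_rot: [0.643, 0.766, -0.001, -0.001]
contact_force: [0.0, 0.3, 0.6]
gripper_width: 35.8
grasp_force: 0.0
```

```bash
python3 - <<'E'
from h import *
w=env.get_image("wrist");t=env.get_image("top")
a=cv2.resize(w,(400,300));b=cv2.resize(t[195:345,110:310],(400,300),interpolation=cv2.INTER_CUBIC)
cv2.imwrite("pics/end.png",np.hstack([a,b])[:,:,::-1])
tagpose("wrist",40);go((609,-96))
E
```

```text
tag px [322. 181.] hole [601.2 -52.6] ang -1.401 tip 58.2
t 34.02 tcp [608.6 -95.9 208.8] yaw 100.0 tool shift [-0.2  0.4 -0. ] turn None q7 0.71 tilt 0.07 w 35.9 F [ 0.3  0.4 -1. ] tips 72.6
```

View pics/end.png

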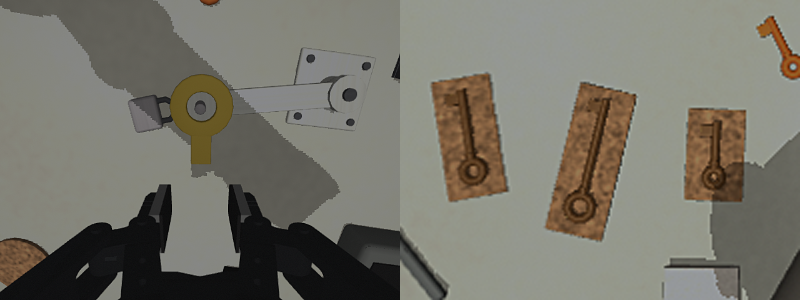

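The ring lies flat round the peg, at (201,105) in the left half, and all three keys lie centred on their mats in the right half. Handing in.

```bash
python3 -c "
from plant import env
print(env.job_done())"
```

```text
the job is handed in; nothing more can be done
None
```

I laid all three keys centred on their own mats, then set the tag's ring flat over the peg, released everything, and handed the job in at about 34 s of the 106 s; the hand-in returned no verdict.

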